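# Set and cam-lock the fish length gauge

### The arm

A 6-joint arm with a two-finger parallel gripper is mounted at the origin on a cart in front of the work surface, level with it; the furniture and walls round the work are solid. World frame = base frame: x ahead of the robot, y to its left, z up, the work surface at z = 0. Lengths are in m, angles in rad, forces in N, time in s.
With the tool pointing down it reaches from about 0.35 to 0.775 m from the base axis. Payload 7.3 kg.
Tool frame: the origin (TCP) lies at the very end of the fingers, on their centre line; the grasp point (between the pads) lies 19 mm behind it; x points along the fingers, y is the direction in which the jaws open and shut, and the axes are right-handed (so a half turn about x gives the same grasp; the last joint's range is limited). The gripper opens to 92 mm and grips with 3 to 60 N. Pads are 19 mm wide; open, the fingers measure 130 mm over their backs; the gripper's body (75 mm by 190 mm) begins 47 mm behind the grasp point.
Start: joints at [-1.317, 0.342, 1.524, -0, 1.275, -0.146], TCP at [0.204, -0.484, 0.227] pointing down, gripper open.
Joint ranges: [-2.53, 2.53], [-0.77, 2.02], [0.04, 2.7], [-1, 4.14], [0.28, 2.66], [-3.11, 3.11]. Speed limits (rad/s): [2.57, 2.57, 3.14, 3.14, 3.14, 3.14].

### API

Orientations are given as [roll, pitch, yaw] about the fixed x, y, z axes, in that order (R = Rz(yaw) Ry(pitch) Rx(roll)).
In Python, from cell import observe, vision, job gives the robot as it stands.
- The arm moves only by the tool send_rows, never from a script. Its argument "motion" is a list of rows, each an object with "hand": the opening, from -1 (shut) to 1 (fully open), so that 0 is half open; "slide": the shift along the tool's x, y, z in mm, a list of three; "spin": the turn about the tool's x in rad. In form: [{"hand": hand, "slide": [tx, ty, tz], "spin": spin}, ...]. A call has 1 to 8 rows; each row shifts and turns the pose as measured when the row begins, along the tool's axes as they then stand; what a row does not reach is not made up. A row lasts 1/10 s, in which the tool goes at most 50 mm and 8.59 degrees, less where a joint would pass 70% of its speed; a pose out of reach is approached as far as the arm can. A call with a gripper value outside its range is refused whole. The fingers move at their own pace and stop on an object; "grip_force" is the grip in N (left out, the last holds). Time passes only in rows, so rows that do not move let the fingers close. It gives the time, the measured TCP pose, the force and the opening at its end, in the units of the state.
- observe(): the state, without advancing time (a new reading comes with each control period).
- vision.read_camera(name): name is "side" or "top" or "wrist"; returns a dict with "pixels" (400x640x3 uint8, blue, green, red), "range_z" (400x640 float32, m along the optical axis (not along the pixel's ray), 0 where there is no reading), "fx", "fy", "cx", "cy" (pixels), "distortion" ([k1, k2, p1, p2, k3] as OpenCV has them; the pictures are not rectified), "world_from_camera" (4x4, takes a point from camera to world coordinates); the wrist camera has in their place "T_tool_cam" (4x4, takes a point from camera to tool coordinates, whose origin is the TCP and whose axes are the tool frame's). Camera axes: x right, y down, z forward; pixel columns grow to the right and rows downward; lengths in m; the calibration is good to about 2 mm. A picture is of the moment at which its call begins: read the wrist's pose just before it.
- job.hand_in(): hands the job in, once; it reports no verdict.
Trained networks look in a picture, given as the dict that the camera call returned (one of the last four; its "shot" number tells which), for a name from the list of things; names that differ only in an ending like _2 or _b are one class to them, and where a whole thing is asked for, a point or a joint stands for the part that bears it (a point fixed in the world has none). Each returns a list of dicts, best first, with "conf" (0 to 1); they miss things now and then, are a little off and sometimes report something else, mostly with a low value. They report only what shows in the picture. A call takes as long as a camera call.
- vision.search_frame(picture, thing): "uv" ([column, row] in pixels, amid what is visible of it).
- vision.cut_out(picture, thing): "mask" (400x640 bool, what is visible of it) and "uv" ([column, row] in pixels, amid what is visible of it).
The state is a dict: "time": time; "qpos": joint angles; "qvel": joint speeds; "joint_efforts": joint torques, N m; "tool_pos": TCP position; "tool_rot": TCP orientation; "contact_force": force on the tool from outside, world axes, zero at the start; "torque": the same for the moment, N m; "opening": finger opening in m.
Only numpy, scipy, OpenCV 4.12 (cv2) and the standard library are available. Lean on these libraries where they do the work, as an engineer would, in place of code of your own. Each camera call takes 0.05 s, during which the arm holds its last target.

### The job

Draw the sprung sliding leg of the length gauge out until its pointer stands right opposite the index clip that has the roof-shaped ridge (not the clip with the ball), with its cam lever still open, and pause there. Keeping the leg there against its spring, squeeze the cam lever fully closed against the leg, and finish still holding the leg at the clip with the lever squeezed shut: do not let go at the end. Leave the other things on the table where they are.

Things in the scene. Friction and masses are not known exactly. Their poses are not given: they have to be found in the camera images.
- gauge: Length gauge, fixed: aluminium bed 380 x 126 mm, 18 mm high, grey spring housing (52 mm high) on its -x end. Origin on the table under the slide line, mid-length; bed spans x -190 to 190, y -51 to 75 mm. x axis: the way the leg is drawn out, roughly to the robot's left; y: towards the side with scale and clips, roughly to the robot; z up.
- leg (a joint): Travel of the sliding leg along the gauge's +x, m: 0 home, 0.12 fully out. A spring pulls it home with 4 N (at 0) to 5.2 N (at 0.12), so it runs back when let go. The leg is a black carriage 80 x 66 mm, its top 40 mm above the table, bearing a T-shaped aluminium grip (fin and crossbar) 40 to 90 mm above the table.
- crossbar (a point): Middle of the grip's crossbar, 66 mm above the table on the slide line; moves with the leg. The bar is 10 mm thick along the gauge's x and 112 mm wide along y (56 mm each side), 40 to 90 mm high. Fingers that straddle the fin, on the bar's -x side, can push on its -x face to draw the leg out.
- leg_pinch (a point): Where to squeeze: on the slide line at the fin, 66 mm high, 16 mm on the -x side of the crossbar's middle; moves with the leg; axes as the gauge's. The fin is 64 mm long along x, 14 mm thick, its flat outer face 12.5 mm to the -y side. Fingers closing along y press that face and the lever's outside: 25 mm apart with the lever closed, up to about 60 mm open (at its free end).
- cam_lever (a joint): Angle of the cam lever, rad: 0 closed (flat along the fin's +y side), at most 0.55 open; starts 0.40 to 0.50 and stays where left (0.06 N m of friction). Dark steel blade 8 mm thick, 46 to 86 mm above the table, on an upright pin in the crossbar, 8.5 mm to +y of the slide line. It reaches 70 mm from the pin towards -x; open, its free end is swung out to +y.
- lever_end (a point): Middle of the lever's free end, 64 mm from its pin, 66 mm above the table.
- leg_pointer (a point): Tip of the leg's pointer, 30 mm above the table, 50 mm to the +y side of the slide line and 4 mm on the -x side of leg_pinch; moves with the leg; axes as the gauge's.
- ridge_clip: The index clip to set to: small dark steel clip, 16 x 22 mm, 16 mm high, a roof-shaped ridge across it along the gauge's y, fixed on the steel strip along the bed's +y side. Origin at the middle of its underside (22 mm above the table), below the ridge; axes as the gauge's. The leg is at the mark when leg_pointer and this origin have the same x along the gauge.
- ball_clip: The other index clip, not to be used: same base, with a 14 mm ball on a stem, 25 mm high in all. Fixed on the same strip; either clip may be the one nearer the pointer.
- stopper: Brown rubber stopper, 22 mm wide, 20 high, standing on the gauge's spring housing; leave it. Origin under its middle.
- lead_weight: Dark lead weight, 26 mm wide, 21 high, on the table beside the gauge; leave it.
- petri_dish: Petri dish, 58 mm wide, 12 high, on the table beside the gauge; leave it.
- syringe_1: Small syringe, 86 mm long, on the table beside the gauge; leave it.
- forceps: Dark forceps, 122 mm long, on the table behind the gauge; leave it.
- tally_counter: Grey tally counter, 43 x 64 mm, 22 high, on the table past the gauge's +x end; leave it.

How it is judged:
By the outcome, as a careful person would: the job done as asked, in the order asked, and still so for the second after the job is handed in, while the arm keeps its last pose, push and grip.
It also fails if it takes over 35 s, if anything falls off the work surface, if the arm or the gripper's body presses on something with over 40 N, if the wrist force passes 120 N, or if a joint passes its speed limit or range.

## Working session

There is one attempt and no reset: what is moved stays moved. The work goes in short steps, Python scripts to look and compute and a tool call to move; the robot and the scene stay as the last step left them, time stands still between calls to the robot, and variables do not carry over. Pictures are saved under pics/ and viewed, and the job is handed in when it is done.

Besides the shell and the picture viewer there is one more tool, called after "Call:" by a JSON object that holds its "method" and its "body", one argument or row to a line. send_rows: Moves the arm, as the interface text tells. Its arguments: {"type":"object","properties":{"motion":{"type":"array","items":{"type":"object","properties":{"hand":{"type":"number"},"slide":{"type":"array","items":{"type":"number"}},"spin":{"type":"number"}}}},"grip_force":{"type":"number"}},"required":["motion"]}

```bash
ls; mkdir -p pics
python3 - <<'E'
from cell import observe, vision, job
import cv2,pickle
print(observe())
for n in ("side","top"):
    p=vision.read_camera(n); cv2.imwrite(f"pics/{n}0.png",p["pixels"])
    print(n,p["fx"],p["fy"],p["cx"],p["cy"],p["distortion"],p["world_from_camera"])
    pickle.dump(p,open(f"{n}0.pkl","wb"))
    for t in ["gauge","leg","crossbar","leg_pinch","cam_lever","lever_end","leg_pointer","ridge_clip","ball_clip","stopper"]:
        r=vision.search_frame(p,t); print(t,[(x["conf"],x["uv"]) for x in r[:3]])
print(observe()["time"])
E
```

```text
pics
{'time': 0.0, 'qpos': array([-1.31699038e+00,  3.42728713e-01,  1.52503509e+00,  9.08236549e-06,
        1.27541458e+00, -1.46004098e-01]), 'qvel': array([-1.18601587e-03,  2.26172048e-03, -7.77552566e-04, -2.06561612e-03,
        1.30174305e-04, -6.48216812e-05]), 'joint_efforts': array([-1.67257822e-03, -4.31255865e+01, -2.44218671e+01,  7.18111242e-02,
        5.61797374e-02, -9.93968547e-05]), 'tool_pos': array([ 0.20426711, -0.4831754 ,  0.22603556]), 'tool_rot': array([-1.7222772 ,  1.56921056,  1.81912285]), 'contact_force': array([-0.33137838,  0.11149614, -0.78669979]), 'torque': array([-9.69454804e-03, -6.10664830e-05,  3.76791440e-02]), 'opening': 0.09179697477251196}
side 402.4666240259083 402.4666240259083 320.2411731647093 201.47368367684908 [0.00129205 0.         0.         0.         0.        ] [[-0.87524842 -0.24040949  0.4196945   0.07347549]
 [-0.48334329  0.46680978 -0.74058619  0.76086706]
 [-0.01787355 -0.85105341 -0.52477483  0.58624879]
 [ 0.          0.          0.          1.        ]]
gauge [(0.73, [321.3, 219.8])]
leg [(0.91, [316.9, 207.9])]
crossba
[... 311 characters left out ...]
40278 321.2764166065221 198.40140734591898 [-0.08047216  0.          0.          0.          0.        ] [[-0.02468981 -0.97981637  0.1983691   0.29074953]
 [-0.99967602  0.02542617  0.00116532  0.04650111]
 [-0.00618556 -0.19827606 -0.9801267   1.01427991]
 [ 0.          0.          0.          1.        ]]
gauge [(0.68, [341.8, 199.4])]
leg [(0.85, [335.3, 194.5])]
crossbar [(0.71, [329.7, 193.6])]
leg_pinch [(0.79, [330.2, 195.0])]
cam_lever [(0.67, [334.7, 200.5]), (0.29, [332.2, 191.6])]
lever_end [(0.8, [343.3, 199.9])]
leg_pointer [(0.82, [331.6, 194.6])]
ridge_clip [(0.66, [286.7, 240.0]), (0.42, [216.4, 243.1])]
ball_clip [(0.41, [306.9, 233.6])]
stopper [(0.49, [380.6, 256.4])]
1.1
```

View pics/top0.png

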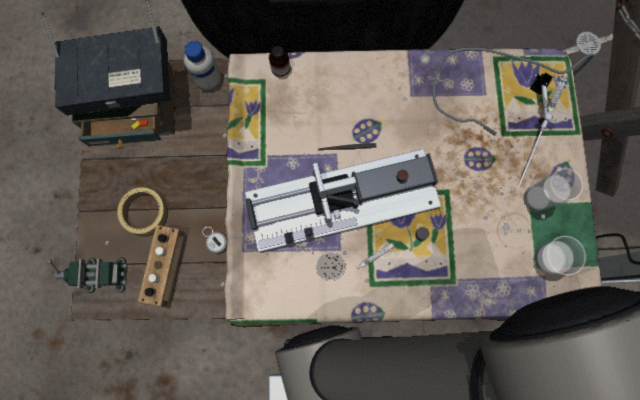

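View pics/side0.png

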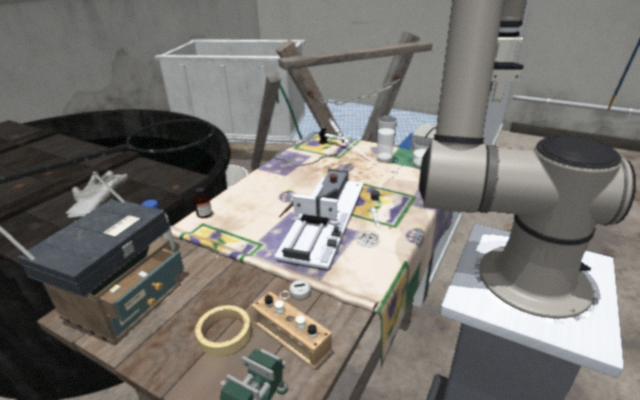

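Run:
```python
import cv2,pickle
p=pickle.load(open("top0.pkl","rb"))["pixels"]
cv2.imwrite("pics/topz.png",cv2.resize(p[130:280,220:420],None,fx=4,fy=4,interpolation=cv2.INTER_CUBIC))
p=pickle.load(open("side0.pkl","rb"))["pixels"]
cv2.imwrite("pics/sidez.png",cv2.resize(p[150:300,220:420],None,fx=4,fy=4,interpolation=cv2.INTER_CUBIC))
```

```text
(no output)
```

View pics/topz.png

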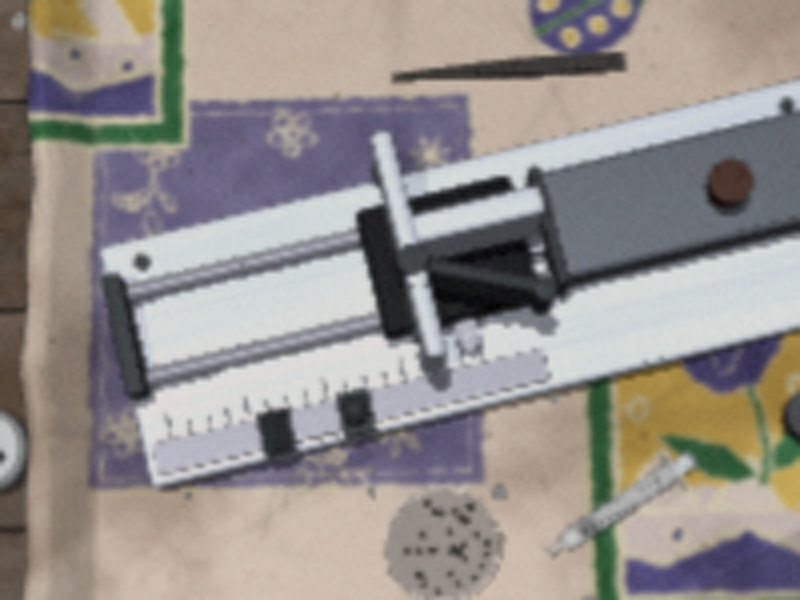

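View pics/sidez.png

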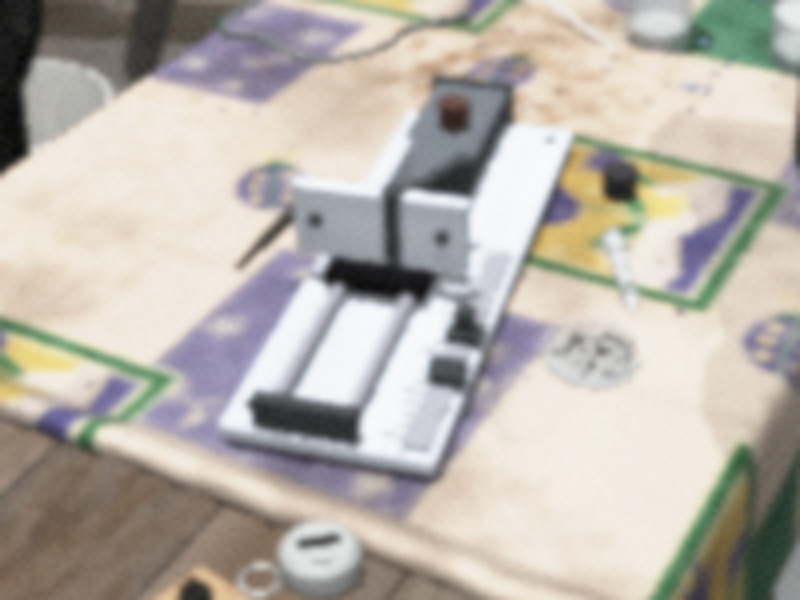

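The top view shows the leg near (330,195), with two dark clips at about (289,238) and (308,233). In the side view the clip nearer the pointer looks taller, so it is probably the ball. I'll fit the gauge frame from the depth data next.

```bash
cat > h.py <<'E'
import numpy as np,cv2,pickle
from scipy.spatial.transform import Rotation as R
def K(p): return np.array([[p["fx"],0,p["cx"]],[0,p["fy"],p["cy"]],[0,0,1.]])
def D(p): return np.array(p["distortion"],float)
def Rm(rpy): return R.from_euler('xyz',rpy).as_matrix()
def Tw(p,st=None):
    if "world_from_camera" in p: return np.array(p["world_from_camera"])
    T=np.eye(4);T[:3,:3]=Rm(st["tool_rot"]);T[:3,3]=st["tool_pos"]; return T@np.array(p["T_tool_cam"])
def cloud(p,T):
    z=p["range_z"]; h,w=z.shape; vv,uu=np.mgrid[:h,:w]
    n=cv2.undistortPoints(np.stack([uu,vv],-1).reshape(-1,1,2).astype(float),K(p),D(p)).reshape(h,w,2)
    P=np.dstack([n*z[...,None],z]); W=P@T[:3,:3].T+T[:3,3]; W[z==0]=np.nan; return W
def ray(p,T,uv):
    n=cv2.undistortPoints(np.array(uv,float).reshape(-1,1,2),K(p),D(p)).reshape(-1,2)
    d=np.c_[n,np.ones(len(n))]@T[:3,:3].T; return T[:3,3],d
def atz(p,T,uv,z):
    o,d=ray(p,T,uv); return o+d*((z-o[2])/d[:,2])[:,None]
def proj(p,T,X):
    C=np.linalg.inv(T); X=np.atleast_2d(X)@C[:3,:3].T+C[:3,3]
    return cv2.projectPoints(X,np.zeros(3),np.zeros(3),K(p),D(p))[0].reshape(-1,2)
def G2W(g,X):  # g=(x,y,yaw)
    c,s=np.cos(g[2]),np.sin(g[2]); X=np.atleast_2d(X); return np.c_[g[0]+c*X[:,0]-s*X[:,1],g[1]+s*X[:,0]+c*X[:,1],X[:,2]]
def W2G(g,X):
    c,s=np.cos(g[2]),np.sin(g[2]); X=np.atleast_2d(X); a=X[:,0]-g[0];b=X[:,1]-g[1]; return np.c_[c*a+s*b,-s*a+c*b,X[:,2]]
E
python3 - <<'E'
from h import *
p=pickle.load(open("top0.pkl","rb")); T=Tw(p); W=cloud(p,T)
for u,v in [(260,243),(330,160),(300,260),(390,185),(300,205),(422,205),(265,205)]: print((u,v),W[v,u].round(4))
m=np.zeros(W.shape[:2],np.uint8); m[(W[...,2]>.010)&(W[...,2]<.13)]=1
m[:140]=0;m[260:]=0;m[:,:235]=0;m[:,450:]=0
n,l,s,c=cv2.connectedComponentsWithStats(m); i=1+np.argmax(s[1:,4]); print(s[i])
pts=W[l==i][:,:2].astype(np.float32); 
r=cv2.minAreaRect(pts*1000); print(r); print(cv2.boxPoints(r))
cv2.imwrite("pics/m.png",(l==i)*np.uint8(255))
# by image corners
cor=[(220+160/4,130+488/4),(220+103/4,130+248/4)]
print(atz(p,T,cor,.018))
E
```

```text
(260, 243) [0.4046 0.1712 0.0222]
(330, 160) [0.5763 0.0275 0.0036]
(300, 260) [0.3708 0.0935 0.0018]
(390, 185) [ 0.5095 -0.0882  0.0491]
(300, 205) [0.4804 0.091  0.0155]
(422, 205) [ 0.4735 -0.155   0.0185]
(265, 205) [0.482  0.1616 0.0169]
[  245   149   196   103 11657]
((492.3582763671875, 5.712432861328125), (130.81460571289062, 379.1183166503906), 12.461715698242188)
[[ 387.5875   176.6916 ]
 [ 469.39636 -193.49486]
 [ 597.129   -165.26674]
 [ 515.3202   204.91972]]
[[0.3872176  0.17173724 0.018     ]
 [0.50961279 0.2005706  0.018     ]]
```

Run:
```python
from h import *
from cell import vision,observe
s=observe();p=vision.read_camera("wrist");cv2.imwrite("pics/w0.png",p["pixels"]); print(p["T_tool_cam"],p["fx"],Tw(p,s))
```

```text
[[-9.93906492e-04 -2.91136223e-01  9.56681092e-01 -1.57660947e-01]
 [ 9.99999453e-01  2.19567736e-05  1.04559228e-03 -1.12779268e-04]
 [-3.25415416e-04  9.56681608e-01  2.91136042e-01 -7.81199677e-02]
 [ 0.00000000e+00  0.00000000e+00  0.00000000e+00  1.00000000e+00]] 341.1813336135318 [[ 0.38952399 -0.88124185 -0.26773842  0.27627247]
 [-0.92101567 -0.37235724 -0.11436875 -0.45307991]
 [ 0.00109219  0.29114066 -0.95667964  0.38441242]
 [ 0.          0.          0.          1.        ]]
```

View pics/m.png

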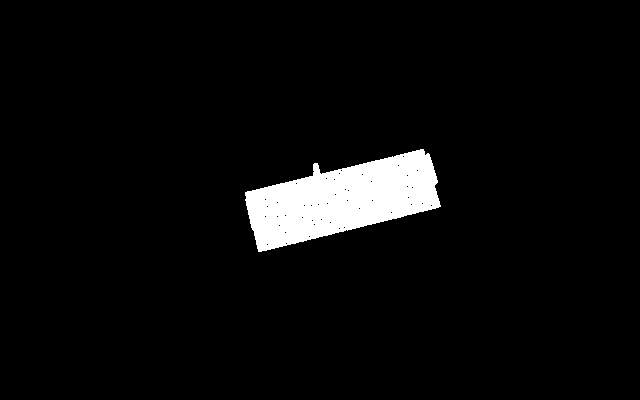

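```bash
cat > tgt.py <<'E'
from h import *
from cell import observe
def delta(xyz):
    s=observe();Rt=Rm(s["tool_rot"]);d=np.array(xyz)-s["tool_pos"]
    ty=Rt[:,1];print("t",s["time"],"pos",s["tool_pos"].round(4),"tool delta mm",(Rt.T@d*1000).round(1),"ty ang",np.degrees(np.arctan2(ty[1],ty[0])).round(2),"x",Rt[:,0].round(4),"F",s["contact_force"].round(2),"open",round(s["opening"],4),"q",s["qpos"].round(3))
E
python3 - <<'E'
from tgt import *
g=(0.5017,0.0078,np.radians(102.46)); pickle.dump(g,open("g.pkl","wb"))
p=pickle.load(open("top0.pkl","rb")); T=Tw(p); W=cloud(p,T)
print("bar",W2G(g,atz(p,T,[(320,178.8)],.09)))
print("clips",W2G(g,atz(p,T,[(289,238),(308,233)],.03)))
for u,v in [(289,238),(308,233),(308,231),(308,235),(289,236),(289,240)]: print(W2G(g,W[v,u]))
x=W[...,0];y=W[...,1]; m=(x>.1)&(x<.65)&(y>-.6)&(y<.3)&(W[...,2]<.35)&(np.indices(x.shape)[0]<290); z=np.where(m,W[...,2],0);i=np.unravel_index(np.argmax(z),z.shape);print(z.max(),W[i],i)
c=G2W(g,[[0.02,0.06,.15]])[0];print(c);delta(c)
E
```

```text
bar [[ 0.0373018  -0.02249461  0.09      ]]
clips [[0.12206705 0.06465393 0.03      ]
 [0.08348053 0.06400377 0.03      ]]
[[0.12187073 0.06532743 0.03498512]]
[[0.08347695 0.06671214 0.04994933]]
[[0.08256297 0.06279315 0.04893447]]
[[0.08439587 0.06966531 0.04374117]]
[[0.12094672 0.06159159 0.03566617]]
[[0.12267511 0.06945291 0.03727552]]
0.1450377627523768 [ 0.50162878 -0.4172144   0.14503776] (np.int64(173), np.int64(577))
[0.43879803 0.01438346 0.15      ]
t 1.15 pos [ 0.2044 -0.4836  0.2267] tool delta mm [  76.7 -367.5 -409.8] ty ang -67.09 x [ 0.e+00 -1.e-04 -1.e+00] F [ 0.59  0.55 -0.28] open 0.0917 q [-1.317  0.342  1.524  0.     1.275 -0.146]
```

Call:
{"method": "send_rows", "body": {
  "motion": [
    {"hand": 1,"slide": [0,-31,-34],"spin": 0},
    {"hand": 1,"slide": [0,-31,-34],"spin": -0.0},
    {"hand": 1,"slide": [0,-31,-34],"spin": 0},
    {"hand": 1,"slide": [0,-31,-34],"spin": 0},
    {"hand": 1,"slide": [0,-31,-34],"spin": 0},
    {"hand": 1,"slide": [0,-31,-34],"spin": 0},
    {"hand": 1,"slide": [0,-31,-34],"spin": 0},
    {"hand": 1,"slide": [0,-31,-34],"spin": 0}
  ]
}}

```text
time: 1.95
tool_pos: [0.3619, -0.1434, 0.226]
tool_rot: [1.835, 1.566, -0.918]
contact_force: [1.1, -0.0, -0.1]
opening: 0.092
```

Call:
{"method": "send_rows", "body": {
  "motion": [
    {"hand": 1,"slide": [0,-31,-34],"spin": 0},
    {"hand": 1,"slide": [0,-31,-34],"spin": -0.0},
    {"hand": 1,"slide": [0,-31,-34],"spin": 0},
    {"hand": 1,"slide": [0,-31,-34],"spin": 0},
    {"hand": 1,"slide": [10,0,0],"spin": -0.148},
    {"hand": 1,"slide": [10,0,0],"spin": -0.148},
    {"hand": 1,"slide": [10,0,0],"spin": -0.148},
    {"hand": 1,"slide": [10,0,0],"spin": -0.148}
  ]
}}

```text
time: 2.75
tool_pos: [0.4464, 0.0378, 0.1871]
tool_rot: [1.822, 1.558, -0.327]
contact_force: [-1.2, 0.2, -0.2]
opening: 0.0918
```

Call:
{"method": "send_rows", "body": {
  "motion": [
    {"hand": 1,"slide": [10,0,0],"spin": -0.148},
    {"hand": 1,"slide": [10,0,0],"spin": -0.148},
    {"hand": 1,"slide": [10,0,0],"spin": -0.148},
    {"hand": 1,"slide": [0,0,0],"spin": -0.148},
    {"hand": 1,"slide": [0,0,0],"spin": -0.148},
    {"hand": 1,"slide": [0,0,0],"spin": -0.148},
    {"hand": 1,"slide": [0,0,0],"spin": -0.148},
    {"hand": 1,"slide": [0,0,0],"spin": -0.148}
  ]
}}

```text
time: 3.55
tool_pos: [0.4463, 0.0382, 0.1547]
tool_rot: [0.591, 1.56, -0.359]
contact_force: [0.6, -0.3, 0.3]
opening: 0.0915
```

Call:
{"method": "send_rows", "body": {
  "motion": [
    {"hand": 1,"slide": [0,0,0],"spin": -0.148},
    {"hand": 1,"slide": [0,0,0],"spin": -0.148},
    {"hand": 1,"slide": [0,0,0],"spin": -0.148},
    {"hand": 1,"slide": [0,0,0],"spin": -0.148},
    {"hand": 1,"slide": [0,0,0],"spin": -0.148},
    {"hand": 1,"slide": [0,0,0],"spin": -0.148},
    {"hand": 1,"slide": [0,0,0],"spin": -0.148},
    {"hand": 1,"slide": [0,0,0],"spin": -0.148}
  ]
}}

```text
time: 4.35
tool_pos: [0.4469, 0.0381, 0.1554]
tool_rot: [-0.569, 1.558, -0.318]
contact_force: [-1.2, 0.6, 0.8]
opening: 0.0915
```

Run:
```python
from tgt import *
from cell import vision
delta([.439,.0144,.15])
s=observe();p=vision.read_camera("wrist");cv2.imwrite("pics/w1.png",p["pixels"]); pickle.dump((p,s),open("w1.pkl","wb"))
for t in ["leg","crossbar","leg_pinch","cam_lever","lever_end","leg_pointer","ridge_clip","ball_clip"]:
    r=vision.search_frame(p,t); print(t,[(x["conf"],x["uv"]) for x in r[:3]])
```

```text
t 4.35 pos [0.4469 0.0381 0.1554] tool delta mm [  5.4 -21.  -13.6] ty ang 104.36 x [ 0.0122 -0.004  -0.9999] F [-1.24  0.62  0.77] open 0.0915 q [-0.084  0.275  1.84  -0.004  1.013 -1.904]
leg []
crossbar [(0.69, [293.5, 243.7]), (0.49, [347.5, 82.8])]
leg_pinch [(0.7, [564.6, 208.7]), (0.57, [293.0, 244.5])]
cam_lever [(0.82, [282.3, 236.0])]
lever_end [(0.75, [278.5, 235.1]), (0.25, [370.5, 174.6])]
leg_pointer [(0.72, [560.8, 206.6]), (0.65, [294.8, 245.0]), (0.24, [127.5, 242.2])]
ridge_clip [(0.85, [421.2, 174.8])]
ball_clip [(0.87, [370.4, 175.5]), (0.58, [279.1, 319.8])]
```

View pics/w1.png

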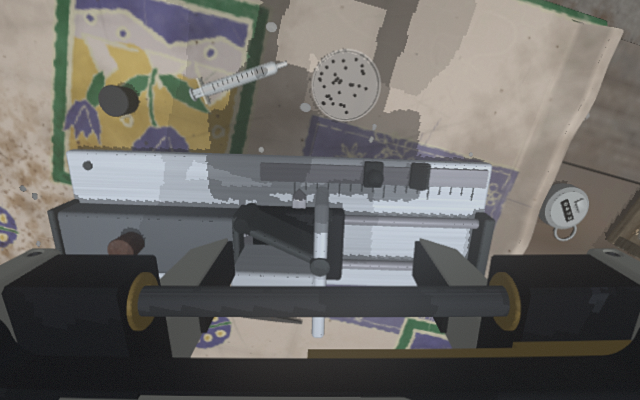

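Run:
```python
from h import *
p,s=pickle.load(open("w1.pkl","rb"))
cv2.imwrite("pics/w1z.png",cv2.resize(p["pixels"][150:285,260:460],None,fx=4,fy=4,interpolation=cv2.INTER_CUBIC))
cv2.imwrite("pics/w1b.png",cv2.convertScaleAbs(cv2.resize(p["pixels"][150:285,230:330],None,fx=4,fy=4,interpolation=cv2.INTER_CUBIC),alpha=2.2,beta=10))
```

```text
(no output)
```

View pics/w1z.png

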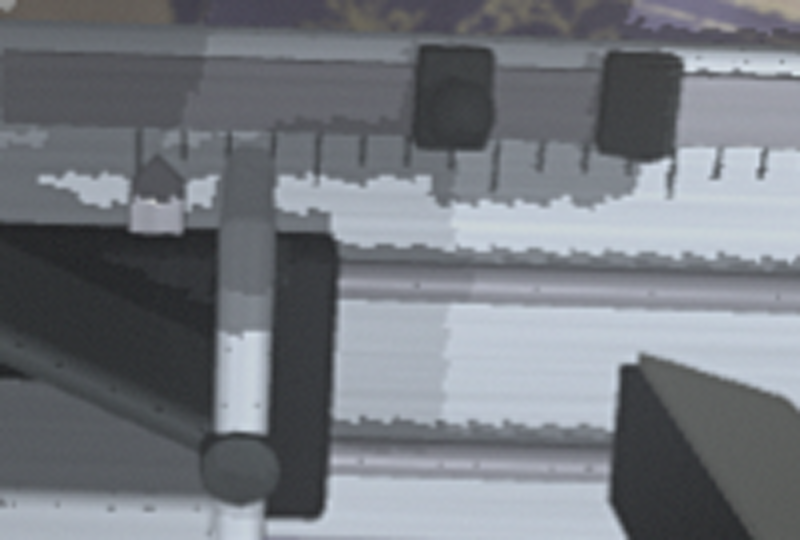

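View pics/w1b.png

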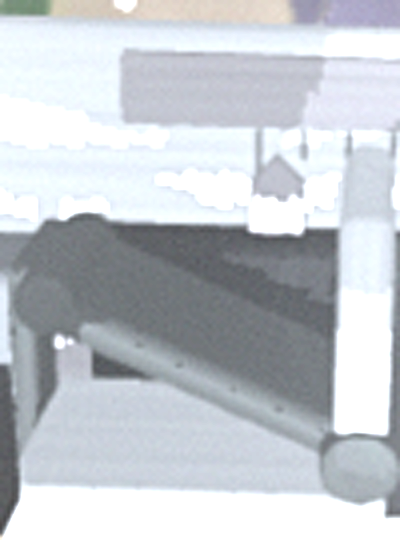

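Run:
```python
from h import *
p,s=pickle.load(open("w1.pkl","rb")); T=Tw(p,s); g=pickle.load(open("g.pkl","rb")); W=cloud(p,T)
cv2.imwrite("pics/w1c.png",cv2.convertScaleAbs(cv2.resize(p["pixels"][155:200,355:445],None,fx=8,fy=8,interpolation=cv2.INTER_CUBIC),alpha=2.5,beta=10))
H=W.copy(); 
G=W2G(g,W.reshape(-1,3)).reshape(W.shape)
np.set_printoptions(linewidth=200,suppress=True)
for u in (416,420,424): print(u,[tuple((G[v,u]*1000).round(0)) for v in range(162,192,3)])
# gauge axis: bed +y edge points & strip edges
for u,v in [(90,178),(150,180),(470,182),(299,189)]: print((u,v),(G[v,u]*1000).round(1))
z=[.030];print("ptr",W2G(g,atz(p,T,[(299.4,188.1)],.030))*1000)
print("cam",T[:3,3])
```

```text
416 [(np.float64(121.0), np.float64(73.0), np.float64(16.0)), (np.float64(118.0), np.float64(73.0), np.float64(29.0)), (np.float64(117.0), np.float64(71.0), np.float64(32.0)), (np.float64(117.0), np.float64(69.0), np.float64(33.0)), (np.float64(117.0), np.float64(66.0), np.float64(34.0)), (np.float64(118.0), np.float64(64.0), np.float64(34.0)), (np.float64(118.0), np.float64(61.0), np.float64(34.0)), (np.float64(118.0), np.float64(58.0), np.float64(34.0)), (np.float64(118.0), np.float64(56.0), np.float64(34.0)), (np.float64(119.0), np.float64(53.0), np.float64(34.0))]
420 [(np.float64(125.0), np.float64(73.0), np.float64(16.0)), (np.float64(121.0), np.float64(73.0), np.float64(29.0)), (np.float64(120.0), np.float64(72.0), np.float64(35.0)), (np.float64(120.0), np.float64(69.0), np.float64(35.0)), (np.float64(120.0), np.float64(67.0), np.float64(36.0)), (np.float64(121.0), np.float64(64.0), np.float64(35.0)), (np.float64(121.0), np.float64(61.0), np.float64(35.0)), (np.float64(121.0), np.float64(59.0), np.float64(37.0)), (np.float64(121.0), np.float64(57.0), np.float64(36.0)), (np.float64(121.0), np.float64(54.0), np.float64(37.0))]
424 [(np.float64(128.0), np.float64(73.0), np.float64(17.0)), (np.float64(124.0), np.float64(73.0), np.float64(29.0)), (np.float64(122.0), np.float64(72.0), np.float64(38.0)), (np.float64(123.0), np.float64(70.0), np.float64(37.0)), (np.float64(123.0), np.float64(67.0), np.float64(37.0)), (np.float64(123.0), np.float64(65.0), np.float64(37.0)), (np.float64(124.0), np.float64(62.0), np.float64(36.0)), (np.float64(125.0), np.float64(59.0), np.float64(35.0)), (np.float64(125.0), np.float64(56.0), np.float64(35.0)), (np.float64(126.0), np.float64(53.0), np.float64(34.0))]
(90, 178) [-171.3   48.5   16.9]
(150, 180) [-115.5   48.8   17.9]
(470, 182) [168.9  58.1  22. ]
(299, 189) [19.5 48.7 30.6]
ptr [[19.81039483 49.31417572 30.        ]]
cam [0.36799611 0.01905805 0.3122242 ]
```

View pics/w1c.png

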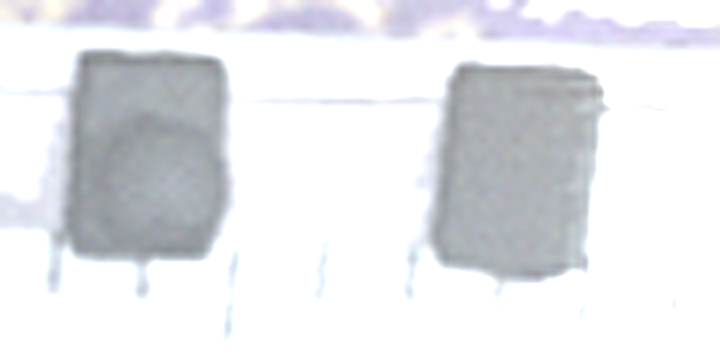

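Run:
```python
from h import *
np.set_printoptions(linewidth=200,suppress=True)
p,s=pickle.load(open("w1.pkl","rb")); T=Tw(p,s); g=pickle.load(open("g.pkl","rb"))
a=lambda uv,z:print(uv,z,(W2G(g,atz(p,T,[uv],z))*1000).round(1))
a((408.9,185.1),.022);a((411,165),.022)
for z in (.022,.028,.032,.034): a((427.9,185),z)
a((430,165),.028)
print("cam g",W2G(g,T[:3,3])*1000)
gray=cv2.cvtColor(p["pixels"],cv2.COLOR_BGR2GRAY)
# bed edge subpixel: strongest vertical gradient near predicted y=75,z=18
pr=proj(p,T,G2W(g,[[x,.075,.018] for x in np.arange(-.16,.17,.02)]))
print(pr.round(1).tolist())
W=cloud(p,T);G=W2G(g,W.reshape(-1,3)).reshape(W.shape)
out=[]
for u,v in pr:
    u=int(round(u)); 
    col=G[:,u,2]; r=[k for k in range(int(v)-12,int(v)+12) if col[k]>.010]
    if r: e=atz(p,T,[(u,r[0]-.5)],.018); q=W2G(g,e)[0]*1000; out.append(q[:2].round(1).tolist())
print(out); o=np.array(out); print(np.polyfit(o[:,0],o[:,1],1))
```

```text
(408.9, 185.1) 0.022 [[115.5  53.3  22. ]]
(411, 165) 0.022 [[115.3  71.2  22. ]]
(427.9, 185) 0.022 [[132.2  54.   22. ]]
(427.9, 185) 0.028 [[130.3  55.5  28. ]]
(427.9, 185) 0.032 [[129.   56.5  32. ]]
(427.9, 185) 0.034 [[128.4  57.   34. ]]
(430, 165) 0.028 [[129.9  73.   28. ]]
cam g [[ 39.84056779 128.12573059 312.22420277]]
[[96.7, 149.4], [119.0, 150.1], [141.4, 150.8], [163.9, 151.5], [186.6, 152.2], [209.4, 152.9], [232.2, 153.7], [255.1, 154.4], [278.1, 155.2], [301.0, 156.0], [324.0, 156.8], [347.0, 157.6], [369.9, 158.4], [392.9, 159.2], [415.7, 160.0], [438.5, 160.9], [461.2, 161.7]]
[[-159.7, 74.9], [-139.9, 75.5], [-120.3, 75.2], [-99.9, 75.0], [-79.7, 74.7], [-60.3, 75.4], [-40.2, 75.1], [-20.1, 74.9], [-0.0, 74.7], [20.0, 75.4], [40.0, 75.2], [60.0, 75.1], [80.1, 74.9], [100.1, 75.6], [120.2, 75.5], [139.5, 75.3], [159.7, 76.1]]
[ 0.00166588 75.20593135]
```

Call:
{"method": "send_rows", "body": {
  "motion": [
    {"hand": 1,"slide": [0,0,0],"spin": 0.148},
    {"hand": 1,"slide": [0,0,0],"spin": 0.148},
    {"hand": 1,"slide": [0,0,0],"spin": 0.148},
    {"hand": 1,"slide": [0,0,0],"spin": 0.148},
    {"hand": 1,"slide": [0,0,0],"spin": 0.148},
    {"hand": 1,"slide": [0,0,0],"spin": 0.148},
    {"hand": 1,"slide": [0,0,0],"spin": 0.148},
    {"hand": 1,"slide": [0,0,0],"spin": 0.148}
  ]
}}

```text
time: 5.6
tool_pos: [0.4468, 0.0381, 0.1553]
tool_rot: [0.636, 1.558, -0.326]
contact_force: [0.3, -0.2, 0.1]
opening: 0.092
```

Call:
{"method": "send_rows", "body": {
  "motion": [
    {"hand": 1,"slide": [0,0,0],"spin": 0.148},
    {"hand": 1,"slide": [0,0,0],"spin": 0.148},
    {"hand": 1,"slide": [0,0,0],"spin": 0.12}
  ]
}}

```text
time: 5.9
tool_pos: [0.4467, 0.0381, 0.1553]
tool_rot: [1.06, 1.558, -0.329]
contact_force: [0.2, 0.1, -0.6]
opening: 0.0916
```

Run:
```python
from tgt import *
from cell import vision
g=pickle.load(open("g.pkl","rb"))
delta(G2W(g,[[.019,0,.155]])[0])
s=observe();p=vision.read_camera("wrist");cv2.imwrite("pics/w2.png",p["pixels"]); pickle.dump((p,s),open("w2.pkl","wb"))
for t in ["leg_pointer","ridge_clip","ball_clip","crossbar"]:
    r=vision.search_frame(p,t); print(t,[(x["conf"],x["uv"]) for x in r[:3]])
```

```text
t 5.9 pos [0.4467 0.0381 0.1553] tool delta mm [ 0.9 47.9 20.8] ty ang 10.42 x [ 0.0118 -0.004  -0.9999] F [ 0.16  0.14 -0.6 ] open 0.0916 q [-0.084  0.275  1.841 -0.004  1.013 -0.264]
leg_pointer [(0.73, [383.1, 214.1])]
ridge_clip [(0.84, [300.2, 93.9])]
ball_clip [(0.78, [301.6, 146.2]), (0.47, [360.7, 240.1])]
crossbar [(0.62, [383.1, 214.5])]
```

View pics/w2.png

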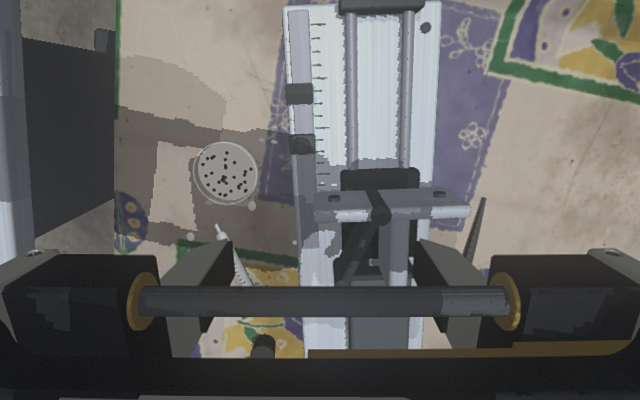

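Run:
```python
from h import *
np.set_printoptions(linewidth=200,suppress=True)
p,s=pickle.load(open("w2.pkl","rb")); T=Tw(p,s); g=pickle.load(open("g.pkl","rb"))
cv2.imwrite("pics/w2c.png",cv2.convertScaleAbs(cv2.resize(p["pixels"][70:160,270:360],None,fx=6,fy=6,interpolation=cv2.INTER_CUBIC),alpha=2,beta=10))
cv2.imwrite("pics/w2d.png",cv2.convertScaleAbs(cv2.resize(p["pixels"][160:290,300:480],None,fx=4,fy=4,interpolation=cv2.INTER_CUBIC),alpha=1.6,beta=10))
W=cloud(p,T);G=W2G(g,W.reshape(-1,3)).reshape(W.shape)*1000
for u in (296,300,304): print(u,[(v,*G[v,u].round(0).astype(int).tolist()) for v in range(80,108,2)])
m=(G[...,2]>80)&(G[...,2]<100)&(np.abs(G[...,1])<60)&(G[...,0]>0)&(G[...,0]<80); m[:180]=0;m[230:]=0
q=G[m]; print("bar top",len(q),np.percentile(q[:,0],[2,50,98]),np.percentile(q[:,1],[1,99]),np.median(q[:,2]))
print("cam",W2G(g,T[:3,3])*1000)
```

```text
296 [(80, 133, 65, 21), (82, 131, 65, 21), (84, 130, 65, 30), (86, 128, 65, 32), (88, 127, 65, 34), (90, 125, 65, 34), (92, 124, 65, 37), (94, 122, 65, 37), (96, 121, 65, 35), (98, 119, 65, 35), (100, 118, 65, 32), (102, 116, 65, 31), (104, 114, 66, 22), (106, 113, 66, 21)]
300 [(80, 133, 62, 21), (82, 131, 62, 22), (84, 129, 62, 32), (86, 128, 62, 31), (88, 126, 62, 34), (90, 125, 62, 34), (92, 123, 61, 38), (94, 122, 62, 37), (96, 120, 62, 36), (98, 119, 62, 34), (100, 117, 62, 32), (102, 116, 62, 30), (104, 114, 63, 22), (106, 113, 63, 22)]
304 [(80, 133, 59, 21), (82, 131, 59, 21), (84, 129, 58, 31), (86, 128, 58, 33), (88, 126, 58, 35), (90, 125, 58, 36), (92, 123, 58, 37), (94, 122, 59, 37), (96, 120, 59, 35), (98, 119, 59, 34), (100, 117, 59, 31), (102, 116, 59, 31), (104, 114, 60, 23), (106, 112, 60, 21)]
bar top 2952 [28.72981622 40.76396866 45.77270103] [-54.20550147  52.86704758] 89.25349239045141
cam [[121.19847598  46.67575852 312.46177702]]
```

View pics/w2c.png

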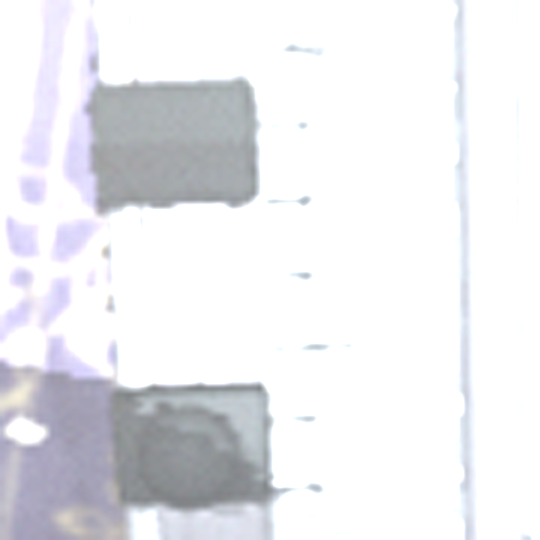

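View pics/w2d.png

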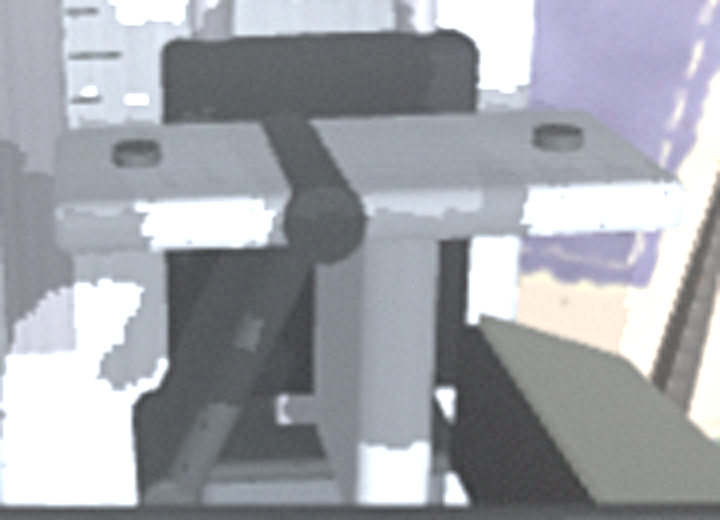

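Run:
```python
from h import *
np.set_printoptions(linewidth=200,suppress=True)
p,s=pickle.load(open("w2.pkl","rb")); T=Tw(p,s); g=pickle.load(open("g.pkl","rb"))
f=lambda z:[((a+.5)/4-.5+300,(b+.5)/4-.5+160) for a,b in z]
print(W2G(g,atz(p,T,f([(440,193),(440,237),(200,200),(200,246),(600,187),(600,232)]),.09))*1000)
# rods/fin: fin top edges at zoom v=400
print(W2G(g,atz(p,T,f([(359,400),(432,400)]),.09))*1000)
p,s=pickle.load(open("w1.pkl","rb")); T=Tw(p,s)
f=lambda z:[((a+.5)/4-.5+260,(b+.5)/4-.5+150) for a,b in z]
print("view1 bar",W2G(g,atz(p,T,f([(217,380),(270,380),(220,300),(273,300)]),.09))*1000)
```

```text
[[ 44.04915589 -12.75378261  90.        ]
 [ 35.93005268 -13.0857579   90.        ]
 [ 44.39677219  28.75748971  90.        ]
 [ 35.92537565  28.85891423  90.        ]
 [ 44.0528241  -40.58802709  90.        ]
 [ 35.73048578 -41.22277959  90.        ]]
[[  4.94232284   0.356833    90.        ]
 [  4.36855716 -12.9497139   90.        ]]
view1 bar [[34.90428267 24.66131003 90.        ]
 [44.34059911 25.01349651 90.        ]
 [35.04300996 39.97347075 90.        ]
 [44.29738304 40.31343149 90.        ]]
```

Call:
{"method": "send_rows", "body": {
  "motion": [
    {"hand": 1,"slide": [0,0,0],"spin": -0.036},
    {"hand": 1,"slide": [0,24,11],"spin": 0},
    {"hand": 1,"slide": [0,24,11],"spin": 0}
  ]
}}

```text
time: 6.45
tool_pos: [0.497, 0.0283, 0.1561]
tool_rot: [0.958, 1.561, -0.376]
contact_force: [0.4, -0.2, -0.2]
opening: 0.092
```

Run:
```python
from tgt import *
g=pickle.load(open("g.pkl","rb"))
delta(G2W(g,[[.019,-.0005,.047]])[0])
```

```text
t 6.45 pos [0.497  0.0283 0.1561] tool delta mm [109.1  -0.3   1.4] ty ang 13.58 x [ 0.0095 -0.0037 -0.9999] F [ 0.36 -0.18 -0.24] open 0.092 q [-0.095  0.359  1.711 -0.003  1.061 -0.331]
```

Call:
{"method": "send_rows", "body": {
  "motion": [
    {"hand": 0.75,"slide": [30,0,1],"spin": 0.02},
    {"hand": 0.75,"slide": [30,0,0],"spin": 0},
    {"hand": 0.75,"slide": [25,0,0],"spin": 0},
    {"hand": 0.75,"slide": [15,0,0],"spin": 0},
    {"hand": 0.75,"slide": [7,0,0],"spin": 0},
    {"hand": 0.75,"slide": [0,0,0],"spin": 0}
  ]
}}

```text
time: 7.05
tool_pos: [0.5037, 0.0257, 0.0461]
tool_rot: [1.063, 1.555, -0.28]
contact_force: [0.6, 0.1, -0.0]
opening: 0.0803
```

Run:
```python
from tgt import *
g=pickle.load(open("g.pkl","rb"))
delta(G2W(g,[[.0253,-.0005,.047]])[0]); print(W2G(g,observe()["tool_pos"])*1000)
```

```text
t 7.05 pos [0.5037 0.0257 0.0461] tool delta mm [-1.1 -5.2 -8.3] ty ang 13.06 x [ 0.0156 -0.0045 -0.9999] F [ 0.57  0.05 -0.03] open 0.0803 q [-0.099  0.523  1.816 -0.004  0.786 -0.324]
[[17.01431816 -5.83036025 46.08524825]]
```

Call:
{"method": "send_rows", "body": {
  "motion": [
    {"hand": 0.75,"slide": [-1,-5.2,-4],"spin": 0.01},
    {"hand": 0.75,"slide": [0,0,-2],"spin": 0},
    {"hand": 0.75,"slide": [0,0,-2],"spin": 0},
    {"hand": 0.75,"slide": [0,0,-2],"spin": 0}
  ]
}}

```text
time: 7.45
tool_pos: [0.4973, 0.0338, 0.0494]
tool_rot: [1.042, 1.55, -0.31]
contact_force: [0.1, -5.4, -2.7]
opening: 0.0803
```

Run:
```python
from tgt import *
g=pickle.load(open("g.pkl","rb"))
delta(G2W(g,[[.1283,-.0005,.047]])[0]); print(W2G(g,observe()["tool_pos"])*1000)
```

```text
t 7.45 pos [0.4973 0.0338 0.0494] tool delta mm [   1.3   -0.7 -102. ] ty ang 12.54 x [ 0.0199 -0.0064 -0.9998] F [ 0.13 -5.4  -2.65] open 0.0803 q [-0.083  0.508  1.833 -0.007  0.78  -0.297]
[[26.33162053 -1.32720597 49.36048016]]
```

Call:
{"method": "send_rows", "body": {
  "motion": [
    {"hand": 0.75,"slide": [1,0,-15],"spin": 0},
    {"hand": 0.75,"slide": [1,0,-15],"spin": 0},
    {"hand": 0.75,"slide": [0,0,-15],"spin": 0},
    {"hand": 0.75,"slide": [0,0,-15],"spin": 0},
    {"hand": 0.75,"slide": [0,0,-15],"spin": 0}
  ]
}}

```text
time: 7.95
tool_pos: [0.4823, 0.1052, 0.0489]
tool_rot: [0.901, 1.544, -0.451]
contact_force: [0.9, -6.6, -3.5]
opening: 0.0801
```

Run:
```python
from tgt import *
g=pickle.load(open("g.pkl","rb"))
delta(G2W(g,[[.1283,-.0005,.047]])[0]); print(W2G(g,observe()["tool_pos"])*1000)
```

```text
t 7.95 pos [0.4823 0.1052 0.0489] tool delta mm [  1.3  -1.6 -29.1] ty ang 12.54 x [ 0.0246 -0.0119 -0.9996] F [ 0.93 -6.56 -3.49] open 0.0801 q [ 0.068  0.502  1.848 -0.019  0.768 -0.137]
[[99.24992928 -2.06113329 48.86698345]]
```

Call:
{"method": "send_rows", "body": {
  "motion": [
    {"hand": 0.75,"slide": [0,-1,-12],"spin": 0},
    {"hand": 0.75,"slide": [0,-1,-10],"spin": 0},
    {"hand": 0.75,"slide": [0,0,-6],"spin": 0}
  ]
}}

```text
time: 8.25
tool_pos: [0.4759, 0.133, 0.0494]
tool_rot: [0.928, 1.538, -0.423]
contact_force: [-0.1, -6.5, -4.3]
opening: 0.0806
```

```bash
cat > look.py <<'E'
from tgt import *
from cell import vision
import sys
n=sys.argv[1]
g=pickle.load(open("g.pkl","rb"))
delta(G2W(g,[[.1283,-.0005,.047]])[0]); print(W2G(g,observe()["tool_pos"])*1000)
for c in ("wrist","top","side"):
    s=observe();p=vision.read_camera(c); pickle.dump((p,s),open(f"{c}_{n}.pkl","wb")); cv2.imwrite(f"pics/{c}_{n}.png",p["pixels"])
    T=Tw(p,s); uv=proj(p,T,G2W(g,[[.1228,.063,.038]]))[0].round().astype(int); print(c,uv)
    if c!="wrist":
        im=p["pixels"][max(uv[1]-60,0):uv[1]+60,uv[0]-80:uv[0]+80]; cv2.imwrite(f"pics/{c}z_{n}.png",cv2.resize(im,None,fx=5,fy=5,interpolation=cv2.INTER_CUBIC))
s=observe();print(s["time"],W2G(g,s["tool_pos"])*1000)
E
python3 look.py a
```

```text
t 8.25 pos [0.4759 0.133  0.0494] tool delta mm [ 2.4 -1.3 -0.5] ty ang 12.6 x [ 0.0295 -0.0133 -0.9995] F [-0.12 -6.5  -4.31] open 0.0806 q [ 0.128  0.5    1.85  -0.024  0.764 -0.074]
[[127.80730591  -1.77221094  49.39997463]]
wrist [205 257]
top [288 237]
side [331 238]
8.4 [[127.51940212  -1.78591545  49.40457552]]
```

View pics/wrist_a.png

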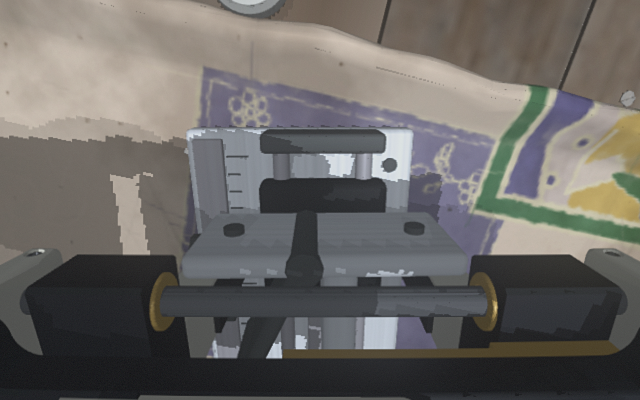

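View pics/topz_a.png

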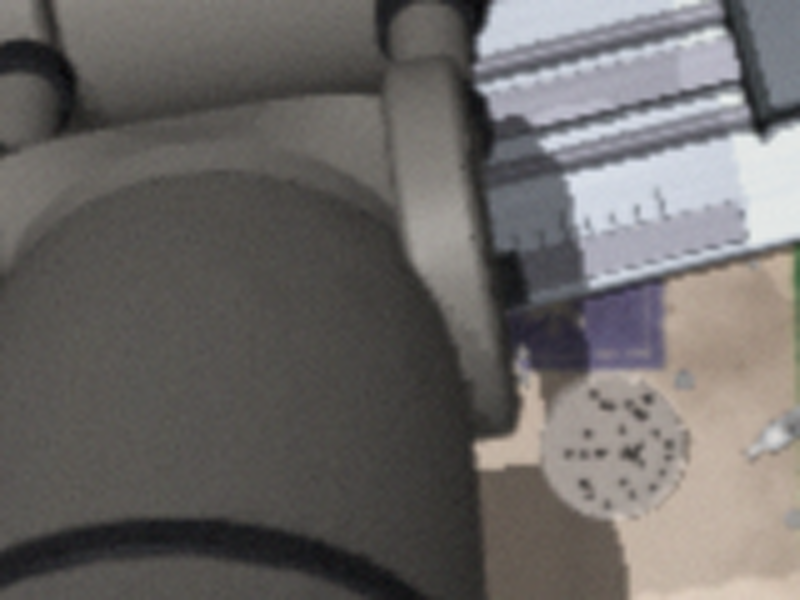

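View pics/sidez_a.png

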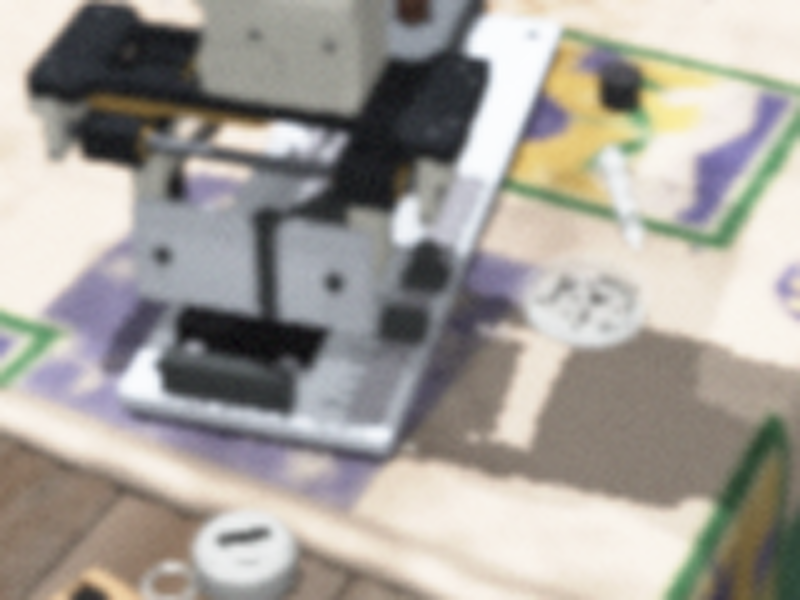

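Run:
```python
from h import *
p,s=pickle.load(open("wrist_a.pkl","rb"))
cv2.imwrite("pics/wa1.png",cv2.convertScaleAbs(cv2.resize(p["pixels"][120:290,170:330],None,fx=5,fy=5,interpolation=cv2.INTER_CUBIC)[:600],alpha=1.5,beta=10))
cv2.imwrite("pics/wa2.png",cv2.convertScaleAbs(cv2.resize(p["pixels"][200:290,320:480],None,fx=5,fy=5,interpolation=cv2.INTER_CUBIC),alpha=1.5,beta=10))
cv2.imwrite("pics/wa3.png",cv2.convertScaleAbs(cv2.resize(p["pixels"][200:290,170:330],None,fx=5,fy=5,interpolation=cv2.INTER_CUBIC),alpha=1.5,beta=10))
```

```text
(no output)
```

View pics/wa1.png

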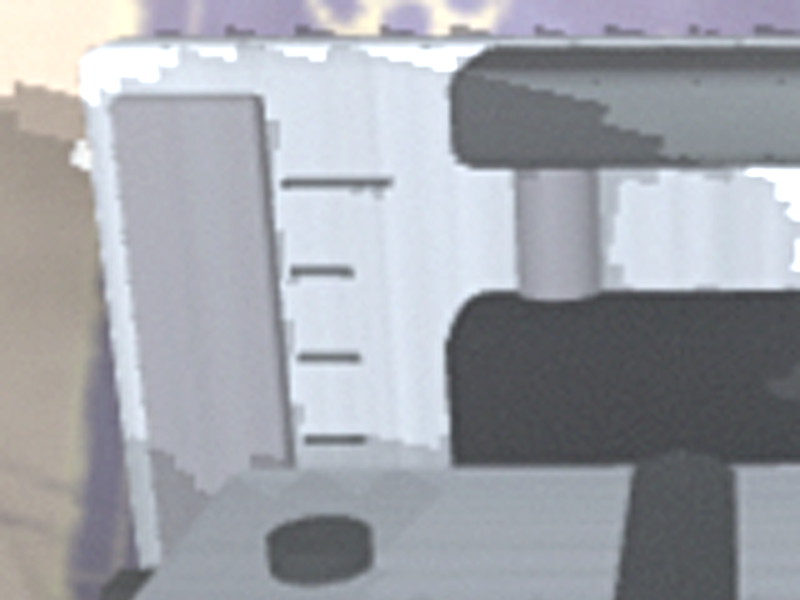

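View pics/wa2.png

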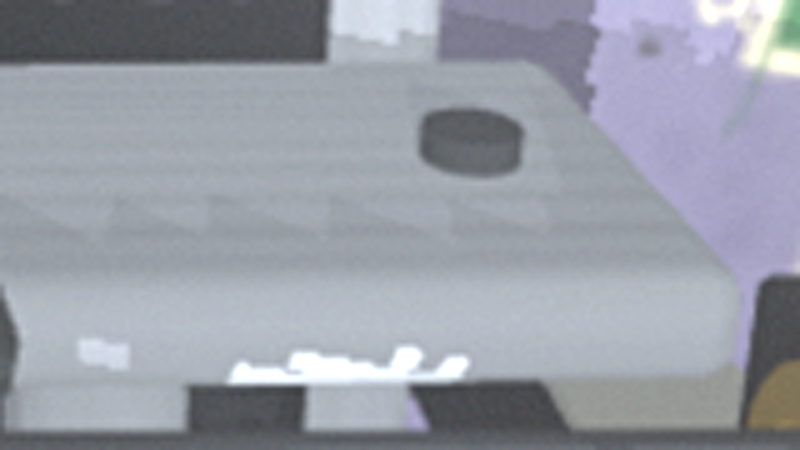

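View pics/wa3.png

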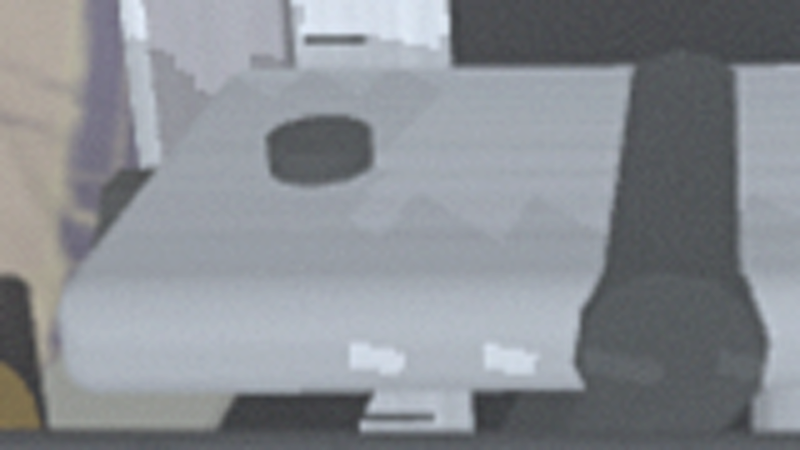

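Run:
```python
from h import *
np.set_printoptions(linewidth=200,suppress=True)
g=pickle.load(open("g.pkl","rb"))
p,s=pickle.load(open("wrist_a.pkl","rb"));T=Tw(p,s)
f=lambda z,o,k=5:[((a+.5)/k-.5+o[0],(b+.5)/k-.5+o[1]) for a,b in z]
q=lambda uv,z:print((W2G(g,atz(p,T,uv,z))*1000).round(1).tolist())
print("-x edge");q(f([(300,388)],(170,200)),.088);q(f([(200,386)],(320,200)),.088)
print("+x bottom edge z40");q(f([(350,66),(560,66)],(170,200)),.040);q(f([(200,63)],(320,200)),.040)
print("bed end z18");q(f([(200,40),(400,42)],(170,120)),.018)
print("ticks z18.x");q(f([(340,184),(320,272),(330,357),(335,440)],(170,120)),.018);q(f([(390,416)],(170,200)),.018)
print("strip end z22");q(f([(190,97)],(170,120)),.022)
print("carriage +x top edge z40");q(f([(700,293)],(170,120)),.040)
print("cam",W2G(g,T[:3,3])*1000)
p,s=pickle.load(open("w2.pkl","rb"));T=Tw(p,s)
print("w2 +x bottom z40");q(f([(200,126),(440,117)],(300,160),4),.040)
print("w2 -x edge");q(f([(200,246),(440,237)],(300,160),4),.088)
print("w2 carr +x top");q(f([(320,36)],(300,160),4),.040)
print("w2 ticks");q(f([(300,49),(300,125),(300,200),(300,274),(315,347),(305,418),(315,488)],(270,70),6),.018)
p,s=pickle.load(open("w1.pkl","rb"));T=Tw(p,s)
print("w1 ticks");q(f([(139,150),(274,150),(407,150),(497,170),(585,155),(672,175),(765,165)],(260,150),4),.018)
print("w1 carriage +x");q(f([(336,300)],(260,150),4),.040)
```

```text
-x edge
[[140.0, 36.4, 88.0]]
[[139.6, -14.4, 88.0]]
+x bottom edge z40
[[149.1, 41.7, 40.0], [149.0, 20.1, 40.0]]
[[149.0, -20.2, 40.0]]
bed end z18
[[189.9, 59.4, 18.0], [189.7, 37.9, 18.0]]
ticks z18.x
[[174.2, 45.5, 18.0], [164.2, 48.5, 18.0], [154.3, 48.1, 18.0], [144.3, 48.3, 18.0]]
[[94.4, 45.3, 18.0]]
strip end z22
[[184.4, 59.8, 22.0]]
carriage +x top edge z40
[[167.3, 5.5, 40.0]]
cam [[209.60438598   3.13386477 205.45099346]]
w2 +x bottom z40
[[43.4, 24.5, 40.0], [43.4, -25.4, 40.0]]
w2 -x edge
[[35.2, 28.7, 88.0], [35.2, -13.6, 88.0]]
w2 carr +x top
[[61.5, -0.2, 40.0]]
w2 ticks
[[134.1, 46.0, 18.0], [124.2, 46.4, 18.0], [114.3, 46.8, 18.0], [104.3, 47.1, 18.0], [94.2, 45.4, 18.0], [84.2, 47.2, 18.0], [74.2, 46.1, 18.0]]
w1 ticks
[[14.5, 46.7, 18.0], [44.6, 47.8, 18.0], [74.3, 48.8, 18.0], [94.8, 44.9, 18.0], [114.1, 49.1, 18.0], [134.2, 45.2, 18.0], [154.8, 48.3, 18.0]]
w1 carriage +x
[[58.8, 21.0, 40.0]]
```

Run:
```python
from h import *
np.set_printoptions(linewidth=200,suppress=True)
g=pickle.load(open("g.pkl","rb"))
for n,r in (("w2",(25,55)),("wrist_a",(130,160)),("w1",(25,55))):
    p,s=pickle.load(open(n+".pkl","rb"));T=Tw(p,s);W=cloud(p,T);G=W2G(g,W.reshape(-1,3))*1000
    m=(G[:,0]>r[0])&(G[:,0]<r[1])&(G[:,1]<-15)&(G[:,1]>-50)
    for lo,hi in ((48,56),(56,64),(64,72),(72,80),(80,86),(87,93)):
        q=G[m&(G[:,2]>lo)&(G[:,2]<hi)]; 
        if len(q)>5: print(n,lo,hi,len(q),np.percentile(q[:,0],[5,50,95]).round(1))
n="side"
for f in ("side0.pkl","side_a.pkl"):
    p=pickle.load(open(f,"rb")); p=p[0] if isinstance(p,tuple) else p
    T=Tw(p);W=cloud(p,T);G=W2G(g,W.reshape(-1,3))*1000
    r=(25,60) if f=="side0.pkl" else (130,165)
    m=(G[:,0]>r[0])&(G[:,0]<r[1])&(G[:,1]<48)&(G[:,1]>-48)&(G[:,2]>50)&(G[:,2]<84)
    q=G[m];print(f,len(q),np.percentile(q[:,0],[5,25,50,75,95]).round(1))
```

```text
w2 48 56 109 [44.  44.3 44.6]
w2 56 64 111 [44.  44.3 47.2]
w2 64 72 195 [44.  44.4 47.3]
w2 72 80 157 [44.  44.3 44.6]
w2 80 86 132 [44.  44.3 44.6]
w2 87 93 639 [35.7 40.2 44. ]
wrist_a 48 56 418 [148.9 149.2 149.6]
wrist_a 56 64 387 [148.8 149.2 152. ]
wrist_a 64 72 684 [148.8 149.4 152.4]
wrist_a 72 80 693 [148.6 149.2 149.7]
wrist_a 80 86 641 [135.9 149.2 149.7]
wrist_a 87 93 2249 [139.5 145.2 149.1]
w1 87 93 183 [35.2 39.8 43.9]
side0.pkl 444 [41.8 43.2 44.2 45.4 47. ]
side_a.pkl 517 [147.2 148.3 149.2 150.1 151.9]
```

Call:
{"method": "send_rows", "body": {
  "motion": [
    {"hand": 0.75,"slide": [1,-1,1.7],"spin": 0},
    {"hand": 0.75,"slide": [0,0,0],"spin": 0}
  ]
}}

```text
time: 8.6
tool_pos: [0.4765, 0.13, 0.0492]
tool_rot: [0.964, 1.536, -0.387]
contact_force: [1.0, -5.6, -2.8]
opening: 0.0807
```

```bash
cat > face.py <<'E'
from tgt import *
from cell import vision
import sys
g=pickle.load(open("g.pkl","rb"))
n=sys.argv[1]
for c in ("wrist","wrist","side"):
    s=observe();p=vision.read_camera(c);T=Tw(p,s);W=cloud(p,T);G=W2G(g,W.reshape(-1,3))*1000
    pickle.dump((p,s),open(f"{c}_{n}.pkl","wb")); cv2.imwrite(f"pics/{c}_{n}.png",p["pixels"])
    m=(G[:,0]>130)&(G[:,0]<165)&(G[:,1]<-15)&(G[:,1]>-48)&(G[:,2]>50)&(G[:,2]<80)
    q=G[m];f=np.median(q[:,0]);print(c,len(q),"face",f.round(2),"travel",(f-44.3).round(2),"pointer",(f-44.3+19.6).round(2),"clip 122.8")
delta(G2W(g,[[.126,-.0005,.047]])[0]); print(W2G(g,observe()["tool_pos"])*1000)
E
python3 face.py b
```

```text
wrist 1962 face 146.23 travel 101.93 pointer 121.53 clip 122.8
wrist 1954 face 146.25 travel 101.95 pointer 121.55 clip 122.8
side 147 face 145.99 travel 101.69 pointer 121.29 clip 122.8
t 8.75 pos [0.4765 0.13   0.0491] tool delta mm [ 2.1 -1.3 -1.3] ty ang 12.57 x [ 0.0318 -0.0131 -0.9994] F [ 1.59 -5.61 -0.98] open 0.0805 q [ 0.122  0.499  1.852 -0.024  0.76  -0.08 ]
[[124.78392432  -1.77180031  49.12953013]]
```

Call:
{"method": "send_rows", "body": {
  "motion": [
    {"hand": 0.75,"slide": [1,-1,-1.7],"spin": 0}
  ]
}}

```text
time: 8.85
tool_pos: [0.4762, 0.1309, 0.0486]
tool_rot: [0.982, 1.534, -0.37]
contact_force: [3.1, -4.9, 3.3]
opening: 0.0801
```

```bash
python3 face.py c
```

```text
wrist 1992 face 147.22 travel 102.92 pointer 122.52 clip 122.8
wrist 1997 face 147.42 travel 103.12 pointer 122.72 clip 122.8
side 149 face 147.06 travel 102.76 pointer 122.36 clip 122.8
t 9.0 pos [0.4761 0.1311 0.0486] tool delta mm [ 1.5 -1.2 -0.2] ty ang 12.56 x [ 0.0338 -0.0131 -0.9993] F [ 2.47 -4.62  1.28] open 0.08 q [ 0.124  0.499  1.855 -0.025  0.756 -0.077]
[[125.88116416  -1.63816951  48.55609989]]
```

Call:
{"method": "send_rows", "body": {
  "motion": [
    {"hand": 0.75,"slide": [0,0,-0.5],"spin": 0},
    {"hand": 0.75,"slide": [0,0,-0.5],"spin": 0},
    {"hand": 0.75,"slide": [0,0,-0.5],"spin": 0},
    {"hand": 0.75,"slide": [0,0,-0.5],"spin": 0}
  ]
}}

```text
time: 9.4
tool_pos: [0.4762, 0.1311, 0.0486]
tool_rot: [0.953, 1.534, -0.399]
contact_force: [1.9, -5.7, -0.5]
opening: 0.0805
```

```bash
python3 face.py d
```

```text
wrist 1997 face 147.49 travel 103.19 pointer 122.79 clip 122.8
wrist 2008 face 147.48 travel 103.18 pointer 122.78 clip 122.8
side 151 face 147.16 travel 102.86 pointer 122.46 clip 122.8
t 9.55 pos [0.4762 0.1311 0.0486] tool delta mm [ 1.6 -1.2 -0.1] ty ang 12.55 x [ 0.0342 -0.0144 -0.9993] F [ 2.04 -5.04 -1.17] open 0.0804 q [ 0.125  0.499  1.855 -0.027  0.756 -0.074]
[[125.92355129  -1.6584384   48.61166381]]
```

Call:
{"method": "send_rows", "body": {
  "motion": [
    {"hand": 0.75,"slide": [0,0,-0.5],"spin": 0},
    {"hand": 0.75,"slide": [0,0,-0.5],"spin": 0},
    {"hand": 0.75,"slide": [0,0,-0.5],"spin": 0},
    {"hand": 0.75,"slide": [0,0,-0.5],"spin": 0},
    {"hand": 0.75,"slide": [0,0,-0.5],"spin": 0},
    {"hand": 0.75,"slide": [0,0,-0.5],"spin": 0},
    {"hand": 0.75,"slide": [0,0,-0.5],"spin": 0},
    {"hand": 0.75,"slide": [0,0,-0.5],"spin": 0}
  ]
}}

```text
time: 10.35
tool_pos: [0.4761, 0.1313, 0.0486]
tool_rot: [0.889, 1.532, -0.463]
contact_force: [1.0, -5.4, 0.2]
opening: 0.0802
```

```bash
python3 face.py e
```

```text
wrist 2014 face 147.78 travel 103.48 pointer 123.08 clip 122.8
wrist 2000 face 147.79 travel 103.49 pointer 123.09 clip 122.8
side 148 face 147.5 travel 103.2 pointer 122.8 clip 122.8
t 10.5 pos [0.4761 0.1313 0.0487] tool delta mm [ 1.6 -1.2  0.1] ty ang 12.55 x [ 0.0347 -0.0173 -0.9992] F [ 0.63 -5.34 -0.79] open 0.0801 q [ 0.128  0.5    1.854 -0.031  0.756 -0.068]
[[126.10959205  -1.63314519  48.65634038]]
```

View pics/wrist_e.png

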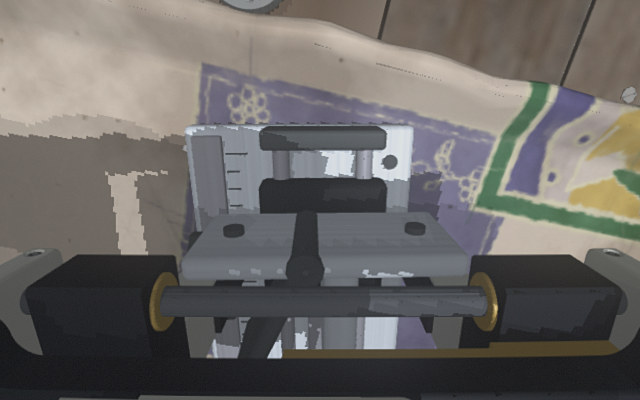

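The lever is still open (it slopes down-left at (260,335)), and the pointer sits at the mark within about 0.3 mm. I'm squeezing it shut now.

Call:
{"method": "send_rows", "body": {
  "motion": [
    {"hand": 0.3,"slide": [0,0,-0.45],"spin": 0},
    {"hand": 0.1,"slide": [0,0,-0.45],"spin": 0},
    {"hand": -0.1,"slide": [0,0,-0.45],"spin": 0}
  ],
  "grip_force": 25
}}

```text
time: 10.8
tool_pos: [0.4755, 0.1311, 0.0486]
tool_rot: [0.845, 1.533, -0.507]
contact_force: [0.6, -4.6, 0.4]
opening: 0.0608
```

```bash
python3 face.py f
```

```text
wrist 2022 face 147.83 travel 103.53 pointer 123.13 clip 122.8
wrist 2007 face 147.82 travel 103.52 pointer 123.12 clip 122.8
side 146 face 147.54 travel 103.24 pointer 122.84 clip 122.8
t 10.95 pos [0.4755 0.1311 0.0486] tool delta mm [ 1.6 -0.6  0. ] ty ang 12.55 x [ 0.0335 -0.0185 -0.9993] F [ 1.18 -5.21  0.59] open 0.0486 q [ 0.128  0.499  1.855 -0.033  0.757 -0.067]
[[126.06589276  -1.00384269  48.62449342]]
```

Call:
{"method": "send_rows", "body": {
  "motion": [
    {"hand": -0.3,"slide": [0,0,-0.45],"spin": 0},
    {"hand": -0.5,"slide": [0,0,-0.4],"spin": 0},
    {"hand": -1,"slide": [0,0,-0.4],"spin": 0}
  ],
  "grip_force": 25
}}

```text
time: 11.25
tool_pos: [0.4769, 0.1312, 0.0482]
tool_rot: [0.877, 1.53, -0.475]
contact_force: [16.7, -1.2, -20.0]
opening: 0.0257
```

```bash
python3 face.py g
```

```text
wrist 2026 face 147.75 travel 103.45 pointer 123.05 clip 122.8
wrist 2037 face 147.67 travel 103.37 pointer 122.97 clip 122.8
side 147 face 147.41 travel 103.11 pointer 122.71 clip 122.8
t 11.4 pos [0.4769 0.1312 0.0482] tool delta mm [ 1.1 -2.  -0.2] ty ang 12.56 x [ 0.0359 -0.0192 -0.9992] F [ 16.04  -1.03 -13.3 ] open 0.0256 q [ 0.129  0.501  1.853 -0.035  0.754 -0.065]
[[125.79375909  -2.42586959  48.20622387]]
```

Call:
{"method": "send_rows", "body": {
  "motion": [
    {"hand": -1,"slide": [0,0,-0.1],"spin": 0},
    {"hand": -1,"slide": [0,0,-0.1],"spin": 0},
    {"hand": -1,"slide": [0,0,-0.1],"spin": 0}
  ],
  "grip_force": 35
}}

```text
time: 11.7
tool_pos: [0.4773, 0.1302, 0.0481]
tool_rot: [0.808, 1.531, -0.543]
contact_force: [3.8, -4.4, -1.2]
opening: 0.0247
```

```bash
python3 face.py h
```

```text
wrist 2025 face 146.74 travel 102.44 pointer 122.04 clip 122.8
wrist 2044 face 146.65 travel 102.35 pointer 121.95 clip 122.8
side 155 face 146.5 travel 102.2 pointer 121.8 clip 122.8
t 11.85 pos [0.4773 0.1302 0.0481] tool delta mm [ 1.  -2.1 -1.3] ty ang 12.61 x [ 0.0344 -0.0208 -0.9992] F [ 4.43 -4.22  0.23] open 0.0253 q [ 0.127  0.502  1.851 -0.036  0.757 -0.066]
[[124.77307393  -2.55318052  48.12358256]]
```

View pics/wrist_h.png

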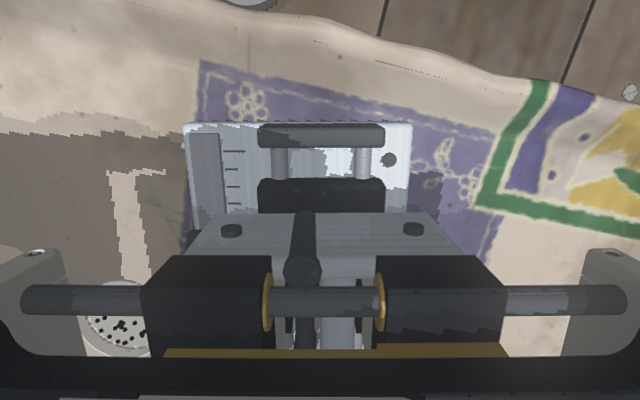

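Call:
{"method": "send_rows", "body": {
  "motion": [
    {"hand": -1,"slide": [0,0,-1.3],"spin": 0},
    {"hand": -1,"slide": [0,0,-0.5],"spin": 0}
  ],
  "grip_force": 35
}}

```text
time: 12.05
tool_pos: [0.477, 0.1311, 0.0481]
tool_rot: [0.784, 1.531, -0.567]
contact_force: [4.6, -3.7, -0.5]
opening: 0.0254
```

```bash
python3 face.py i
```

```text
wrist 2035 face 147.65 travel 103.35 pointer 122.95 clip 122.8
wrist 2029 face 147.67 travel 103.37 pointer 122.97 clip 122.8
side 149 face 147.43 travel 103.13 pointer 122.73 clip 122.8
t 12.2 pos [0.477  0.1311 0.0481] tool delta mm [ 1.1 -2.1 -0.3] ty ang 12.62 x [ 0.0339 -0.0216 -0.9992] F [ 4.06 -5.17  0.13] open 0.0252 q [ 0.13   0.502  1.851 -0.038  0.758 -0.063]
[[125.74434615  -2.52010874  48.13213777]]
```

```bash
python3 face.py j; python3 -c "
from cell import job
print(job.hand_in())"
```

```text
wrist 2040 face 147.67 travel 103.37 pointer 122.97 clip 122.8
wrist 2039 face 147.69 travel 103.39 pointer 122.99 clip 122.8
side 149 face 147.58 travel 103.28 pointer 122.88 clip 122.8
t 12.35 pos [0.477  0.1311 0.0481] tool delta mm [ 1.  -2.  -0.3] ty ang 12.62 x [ 0.0339 -0.0216 -0.9992] F [ 3.7  -4.52 -0.64] open 0.0251 q [ 0.13   0.502  1.851 -0.038  0.758 -0.063]
[[125.74604139  -2.51243897  48.10567266]]
the job is handed in; nothing more can be done
None
```

I drew the leg out to the ridge clip and paused there for over a second with the lever still open. Then I squeezed the lever shut and handed the job in at about 12.4 s, still holding the leg with a 35 N grip.

- **Which clip:** the ridge clip is the farther one. Its top measured about 37 mm above the table, against about 49 mm for the ball clip.
- **Position at hand-in:** the leg's pointer was at x = 122.9–123.0 mm along the gauge, and the clip at 122.8 mm. The wrist and side cameras agree within about 0.1 mm on the last reading. I took the pointer position from the crossbar's face, because the bar hid the pointer itself.
- **Lever:** the finger opening was 25.1 mm (25 mm means fully closed), and the wrist picture showed the lever flat along the fin.
- **Steadiness:** the reading did not drift over the last pictures, and the measured tool force was about 6 N, close to the spring's pull. The last wrist force was far below the 120 N limit.

**Checks that disagreed:**
- **Travel estimate:** the first travel worked out from the tool position was about 2 mm less than the cameras showed. I trusted the cameras, which matched the bed's scale, and set the leg by them before the pause.
- **Overshoot and slip:** the leg first went about 2 mm past the mark, and the correction then left it about 1.3 mm short before I set it. While the lever was being squeezed it slipped back about 1 mm, and I brought it back to the mark.
- **Tool tilt:** the tool had leaned about 2° by the end.

I touched nothing else on the table.

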